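# Hang a clamp jaw on the sprung balancer hook

### The arm

A 6-joint arm with a two-finger parallel gripper is mounted at the origin on the work surface. World frame = base frame: x ahead of the robot, y to its left, z up, the work surface at z = 0. Lengths are in m, angles in rad, forces in N, time in s.
With the tool pointing down it reaches from about 0.3 to 0.775 m from the base axis. Payload 14.6 kg.
Tool frame: the origin (TCP) lies on the centre line of the jaws, within the pads' length; the fingertips stand 19 mm ahead of it and the grasp point (between the pads) is the TCP; y points along the fingers, x is the direction in which the jaws open and shut, and the axes are right-handed (so a half turn about y gives the same grasp; the last joint's range is limited). The gripper opens to 94 mm and grips with 3 to 60 N. Pads are 16 mm wide; open, the fingers measure 119 mm over their backs; the gripper's body (75 mm by 177 mm) begins 78 mm behind the grasp point.
Start: joints at [1.205, 0.3, 1.521, -0, 1.321, -0.067], TCP at [0.162, 0.526, 0.224] pointing down, gripper open.
Joint ranges: [-3.03, 3.03], [-0.79, 2.21], [0.23, 2.52], [-1.04, 4.18], [0, 3.07], [-2.55, 2.55]. Speed limits (rad/s): [2.22, 2.22, 2.57, 3.14, 3.14, 3.14].

### API

Orientations are given as [roll, pitch, yaw] about the fixed x, y, z axes, in that order (R = Rz(yaw) Ry(pitch) Rx(roll)).
In Python, from station import ctrl, optics gives the robot as it stands.
- The arm moves only by the tool jog_arm, never from a script. Its argument "targets" is a list of rows, each a list of 3 entries, a list of its own where there are three numbers: the finger opening in cm, from 0 to 9.4, then the shift along the tool's x, y, z in cm, then the turn about the tool's y in rad. A call has 1 to 10 rows; each row is the pose to reach, as a shift and turn from the pose commanded when the call began, along the tool's axes at that moment; what a row does not reach only later rows make up. A row lasts 1/10 s, in which the tool goes at most 50 mm and 8.59 degrees, less where a joint would pass 70% of its speed; a pose out of reach is approached as far as the arm can. A call with a gripper value outside its range is refused whole. The fingers move at their own pace and stop on an object; "grip_force" is the grip in N (left out, the last holds). Time passes only in rows, so rows that repeat a pose let the fingers close. It gives the time, the measured TCP pose, the force and the opening at its end, in the units of the state.
- ctrl.get_obs(): the state, without advancing time (a new reading comes with each control period).
- optics.camera(name): name is "scene" or "top" or "wrist"; returns a dict with "img" (420x560x3 uint8, red, green, blue), "range_z" (420x560 float32, m along the optical axis (not along the pixel's ray), 0 where there is no reading), "camera_matrix" (3x3 intrinsics, pixels), "world_to_cam" (4x4, takes a point from world to camera coordinates); the wrist camera has in their place "mount" (4x4, takes a point from camera to tool coordinates, whose origin is the TCP and whose axes are the tool frame's). Camera axes: x right, y up, looking along -z (the intrinsics and any distortion apply to the point x, -y, -z); pixel columns grow to the right and rows downward; lengths in m; the calibration is good to about 2 mm. A picture is of the moment at which its call begins: read the wrist's pose just before it.
- ctrl.hand_in(): hands the job in, once; it reports no verdict.
The state is a dict: "time_s": time; "qpos": joint angles; "joint_vel": joint speeds; "tau": joint torques, N m; "ee_pos": TCP position; "eef_rot": TCP orientation; "force": force on the tool from outside, world axes, zero at the start; "moment": the same for the moment, N m; "grip_width": finger opening in m.
Only numpy, scipy, OpenCV 4.12 (cv2) and the standard library are available. Lean on these libraries where they do the work, as an engineer would, in place of code of your own. Each camera call takes 0.05 s, during which the arm holds its last target. There are 200 camera calls.

### The job

Get the clamp jaw ready on the balancer: bring the flat steel jaw plate with the wire bail into the corner of the low aluminium stop on the black bed, lying flat and flush against both sides. Then take the knob of the sprung hook arm, pull it down against its spring, swing the hook under the bail, and ease it back up under control (do not let it fly up) until the arm is fully home at the top with the plate hanging on the hook, still and let go. Leave the other things on the table where they are.

Things in the scene. Friction and masses are not known exactly. Their poses are not given: they have to be found in the camera images.
- jaw: Clamp jaw: bright steel plate 100 x 80 x 10 mm (x, y, z), about 0.6 kg, four dark screws, upright wire bail on top. Origin: centre of its underside, z up; starts flat on the bed. The bail, an arch of 8 mm wire in the plate's x-z plane, has legs at x = -30 and +30 mm, 52 mm free height under its nearly level top (wire axis 66 mm above the underside); pinch it from above, closing along y.
- bail (a point): Middle of the jaw's bail, on the wire's axis, 66 mm above the middle of the plate's underside; axes as the jaw's. Dragged along the bed by the bail with its full weight down, the plate may rock; held with its weight mostly taken it slides easily.
- bed: Fixed black ribbed slab 12 mm thick (top at z = 12 mm), x -180 to +220, y -170 to +90 mm from its origin (at table height, under the seat; x away from the robot at yaw 0). Aluminium corner stop on it, 10 mm high, 12 mm thick: a bar along y with near face at x = +50, a bar along x with inner face at y = +40 mm. The jaw is seated pushed to +x and +y against both, its x along the bed's x (either way).
- seat (a point): Point on the bed's top over the bed's origin, axes as the bed's: the jaw's origin lies here when it is seated in the corner.
- pivot (a point): Foot of the post's axis on the bed's top, 170 mm to +x of the seat. The post (24 mm thick shaft, blue drum of 64 mm on top) reaches to 306 mm above the table; the hook arm turns and slides on it.
- swing (a joint): Turn of the hook arm about the post, rad: 0 = arm points to the bed's -x, the hook over the middle of the seated jaw; positive is counter-clockwise from above, towards the bed's -y. Range -0.25 to 1.4; starts turned aside by 0.8 to 1.1 and stays where it is left (friction about 0.06 N m).
- lift (a joint): How far the hook arm is pulled down, m: 0 = home at the top, 0.13 = lowest. A spring draws it up with about 8 N at the top, 12.5 N at 0.11; let go when down it flies up. It can lift the jaw to the top. At 0.112 the hook passes midway between the seated plate and its bail, with about 12 mm to spare below and above; 0.104 to 0.12 passes.
- knob (a point): Grip point on the knob: an upright black cylinder 26 mm thick, 50 mm tall, fixed on the end of the hook arm, 170 mm from the post's axis. The point is on its axis, 30 mm above its foot (the arm's upper face, 28 x 46 mm there), 20 mm below its top, 262 mm above the table when home. Axes: x along the arm towards the post, z up.
- hook (a point): Lowest point of the hook's bowl, on the axis of its 8 mm wire: 111 mm straight below the knob point, 75 mm below the 12 mm thick arm's axis; 151 mm above the table when home. x points along the arm to the post. A J in the y-z plane: shank at y = -16, open tip at y = +20 mm, 24 mm above the bowl: it enters the bail tip first, swung from positive to 0. A hung bail lies about 8 mm above this point.
- spare: Bystander: a steel jaw plate like the other, 100 x 80 x 10 mm, without bail, on the table to the right. Leave alone. Origin at the centre of its underside.
- wrench: Bystander: a steel wrench 170 mm long lying on the table to the left. Leave alone.
- jar: Bystander: a closed jar 60 mm thick and 85 mm tall standing on the table to the right. Leave alone. Origin at the centre of its underside.
Things that resemble listed ones, but are neither listed nor needed, are in the scene too. Leave any green or turquoise look-alike of the jaw alone.

How it is judged:
On the way, in this order (a step that is already met when the one before it is completed fails the run):
1. the jaw plate lies flat in the corner, flush against both bars of the stop (within 4 mm and 0.06 rad) (x of jaw in the frame of seat between -0.004 and 0.004 m and y of jaw in the frame of seat between -0.004 and 0.004 m and z of jaw in the frame of seat below 0.004 m and angle between the x axis of jaw and the x axis of seat, either way round below 0.06 rad), for 0.2 s.
2. the hook is pulled down at least 80 mm and its bowl is under the bail (within 16 mm of it sideways) while the plate is still down on the bed (value of joint lift above 0.08 m and z of jaw in the frame of seat below 0.015 m and z of hook in the frame of bail below -0.004 m and y of hook in the frame of bail between -0.016 and 0.016 m and x of hook in the frame of bail between -0.024 and 0.024 m), for 0.1 s.
At the end, for the whole second after the job is handed in: The hook arm is home at the top (lift under 12 mm) with the jaw plate hanging on the hook by its bail: bail middle within 28 mm of the hook's bowl, plate at least 60 mm above the bed, tilted less than 0.4 rad, at rest (under 0.06 m/s) (value of joint lift below 0.012 m and z of jaw in the frame of seat above 0.06 m and distance between hook and bail below 0.028 m and height (world z) of bail above 0.15 m and angle between jaw's own z axis and vertical below 0.4 rad and linear speed of jaw below 0.06 m/s); the robot touches nothing.
It fails at once if the sprung arm is let fly up (faster than 0.5 m/s) (velocity of joint lift below -0.5 m/s).
It fails at once if a bystander (spare) is moved by more than 20 mm (distance of spare from where it was at the start of the episode above 0.02 m).
It fails at once if a bystander (wrench) is moved by more than 20 mm (distance of wrench from where it was at the start of the episode above 0.02 m).
It fails at once if a bystander (jar) is moved by more than 20 mm (distance of jar from where it was at the start of the episode above 0.02 m).
It also fails if it takes over 67 s, if anything falls off the work surface, if the arm or the gripper's body presses on something with over 40 N, if the wrist force passes 120 N, or if a joint passes its speed limit or range.

## Working session

There is one attempt and no reset: what is moved stays moved. The work goes in short steps, Python scripts to look and compute and a tool call to move; the robot and the scene stay as the last step left them, time stands still between calls to the robot, and variables do not carry over. Pictures are saved under pics/ and viewed, about 8 in all and at most 12, crops included, and the job is handed in when it is done.

Besides the shell and the picture viewer there is one more tool, called after "Emit:" as a command line: name --argument value ..., lists and objects as JSON in quotes. jog_arm: Moves the arm, as the interface text tells. Its arguments: {"type":"object","properties":{"targets":{"type":"array","items":{"type":"array"}},"grip_force":{"type":"number"}},"required":["targets"]}

```bash
mkdir -p pics; cat > h.py <<'E'
from station import ctrl, optics
import numpy as np, cv2
from scipy.spatial.transform import Rotation as R
def obs():
    o=ctrl.get_obs(); print({k:np.round(o[k],4).tolist() for k in('time_s','ee_pos','eef_rot','force','moment','grip_width')}); return o
def snap(name):
    o=ctrl.get_obs(); c=optics.camera(name)
    if 'world_to_cam' in c: c['c2w']=np.linalg.inv(c['world_to_cam'])
    else:
        T=np.eye(4);T[:3,:3]=R.from_euler('xyz',o['eef_rot']).as_matrix();T[:3,3]=o['ee_pos'];c['c2w']=T@c['mount']
    return c
def save(c,fn,crop=None,s=1):
    im=c['img'][:,:,::-1]
    if crop: x0,y0,x1,y1=crop; im=im[y0:y1,x0:x1]
    cv2.imwrite('pics/'+fn,cv2.resize(im,None,fx=s,fy=s,interpolation=cv2.INTER_CUBIC))
def px(c,u,v,z=None):
    K=c['camera_matrix']; r=np.array([(u-K[0,2])/K[0,0],-(v-K[1,2])/K[1,1],-1.])
    M=c['c2w']
    if z is None: d=float(c['range_z'][int(round(v)),int(round(u))]); 
    else: d=(z-M[2,3])/(M[:3,:3]@r)[2]
    return M[:3,:3]@(r*d)+M[:3,3]
def proj(c,p):
    q=np.linalg.inv(c['c2w'])@np.append(p,1); K=c['camera_matrix']
    return np.array([K[0,0]*q[0]/-q[2]+K[0,2],K[1,1]*-q[1]/-q[2]+K[1,2]])
E
python3 - <<'E'
from h import *
o=obs()
a=snap('scene');save(a,'scene.png');b=snap('top');save(b,'top.png')
print({k:(v.shape if hasattr(v,'shape') else v) for k,v in b.items()})
print(b['camera_matrix'],b['c2w'])
E
```

```text
{'time_s': 0.0, 'ee_pos': [0.1618, 0.5254, 0.2239], 'eef_rot': [-1.5707, 0.0012, 1.272], 'force': [0.456, 0.1951, -0.5149], 'moment': [0.0065, -0.0185, -0.0057], 'grip_width': 0.0943}
{'img': (420, 560, 3), 'range_z': (420, 560), 'camera_matrix': (3, 3), 'world_to_cam': (4, 4), 'c2w': (4, 4)}
[[539.71625716   0.         282.26000779]
 [  0.         539.71625716 214.57321529]
 [  0.           0.           1.        ]] [[ 0.00492945  0.99851795 -0.05419968  0.41997279]
 [-0.99993729  0.00546696  0.00977356  0.02163511]
 [ 0.01005538  0.0541481   0.99848228  1.71609517]
 [ 0.          0.          0.          1.        ]]
```

View pics/top.png

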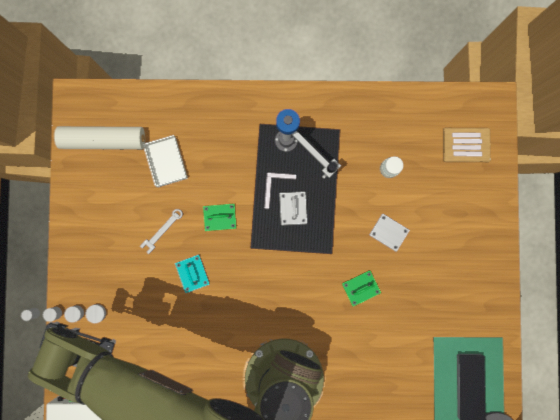

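View pics/scene.png

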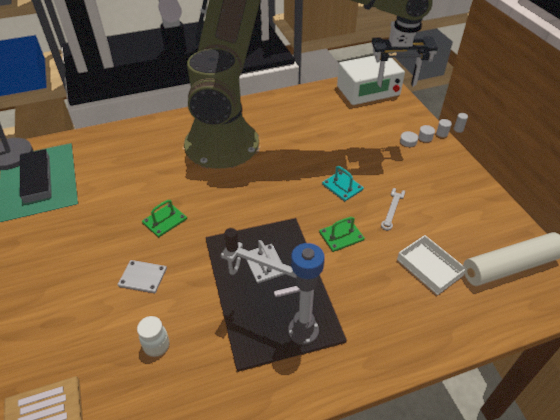

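The jaw is the bright steel plate with a bail on the black bed at top (293,208). The look-alikes are green at (220,217) and (362,288) and turquoise at (192,273). The plate without a bail at (390,232) is the spare. I'll confirm in an enlarged crop.

```bash
python3 - <<'E'
from h import *
b=snap('top');save(b,'topc.png',(240,95,360,265),3.5)
import pickle;pickle.dump(b,open('top.pkl','wb'))
E
```

```text
(no output)
```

View pics/topc.png

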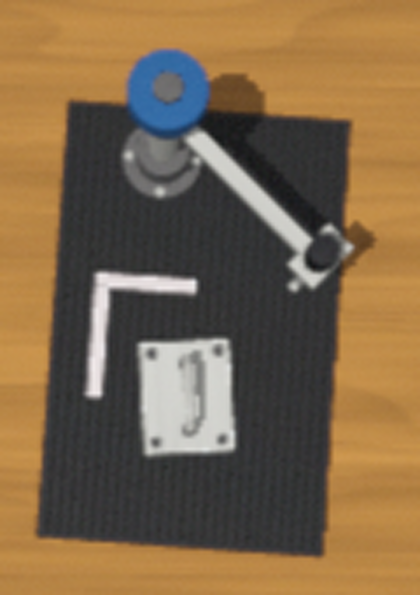

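The crop shows the steel jaw with a bail along its long side, with corners at about (138,342), (229,338), (235,450) and (146,456). The L stop's inner corner is at about (108,292), and the bed corners are clear.

```bash
cat > m.py <<'E'
from h import *
import pickle
b=pickle.load(open('top.pkl','rb'))
P=lambda u,v,z: px(b,240+(u+.5)/3.5-.5,95+(v+.5)/3.5-.5,z)
# bed corners: bed coordinates (x,y)
im=[(70,100),(350,121),(323,555),(38,535)]; bed=np.array([(220,90),(220,-170),(-180,-170),(-180,90)])/1e3
W=np.array([P(*p,.012)[:2] for p in im])
def fit(A,B):
    a=A.mean(0);c=B.mean(0);U,S,V=np.linalg.svd((A-a).T@(B-c));r=(U@V).T
    return np.arctan2(r[1,0],r[0,0]), c-r@a, (A-a)@r.T+c-B
y,t,res=fit(bed,W);print('bed',y,t,np.round(res*1e3,1))
jw=np.array([P(*p,.022)[:2] for p in [(138,342),(229,338),(235,450),(146,456)]])
print(np.linalg.norm(jw-np.roll(jw,-1,0),axis=1))
jy,jt,res=fit(np.array([(50,40),(50,-40),(-50,-40),(-50,40)])/1e3,jw);print('jaw',jy,jt,np.round(res*1e3,1))
print('innercorner',P(108,292,.022)[:2], 'knobtop',P(326,248,.282))
def w(p,yy=y,tt=t): c,s=np.cos(yy),np.sin(yy); return np.array([[c,-s],[s,c]])@np.array(p)+tt
print('pred corner',w((.05,.04)),'pivot',w((.17,0)), 'jaw in bed',np.array([[np.cos(y),np.sin(y)],[-np.sin(y),np.cos(y)]])@(jt-t))
k=P(326,248,.282)[:2]-w((.17,0));print('knob radius',np.linalg.norm(k),'swing',np.arctan2(k[1],k[0])-y+np.pi)
E
python3 m.py
```

```text
bed -0.06475963445452722 [0.58007056 0.0046741 ] [[ 1.5  1.7]
 [ 2.2 -2.3]
 [-1.9 -1.1]
 [-1.8  1.6]]
[0.08204308 0.10106631 0.08009093 0.10290995]
jaw 0.06388130423409794 [ 0.53313742 -0.02886937] [[-1.5 -1.2]
 [-0.5  0.9]
 [ 0.6  0.2]
 [ 1.3  0.1]]
innercorner [0.62704174 0.04271947] knobtop [ 0.63011399 -0.12701046  0.282     ]
pred corner [0.63255432 0.04135453] pivot [ 0.74971421 -0.00632735] jaw in bed [-0.04466401 -0.0365104 ]
knob radius 0.16990769608544135 swing 0.8546645291028456
```

```bash
cat > go.py <<'E'
from h import *
import sys
# usage: x y z yaw -> shift in tool axes (cm) and turn
def go(x,y,z,yaw):
    o=obs(); r=R.from_euler('xyz',o['eef_rot']); d=r.inv().apply(np.array([x,y,z])-o['ee_pos'])*100
    X=r.as_matrix()[:,0]; cur=np.arctan2(X[1],X[0]); t=-((yaw-cur+np.pi)%(2*np.pi)-np.pi)
    print('shift',np.round(d,2),'turn',round(t,4))
if __name__=='__main__': go(*map(float,sys.argv[1:]))
E
python3 go.py 0.533 -0.029 0.19 1.635
```

```text
{'time_s': 0.15, 'ee_pos': [0.1618, 0.5255, 0.224], 'eef_rot': [-1.5707, 0.0008, 1.272], 'force': [-0.5524, -0.5311, -0.13], 'moment': [0.0539, 0.0237, -0.0836], 'grip_width': 0.0941}
shift [-42.06   3.44 -51.79] turn -0.363
```

Emit:
jog_arm --targets '[[5, [-42.06, 3.44, -51.79], -0.363], [5, [-42.06, 3.44, -51.79], -0.363], [5, [-42.06, 3.44, -51.79], -0.363], [5, [-42.06, 3.44, -51.79], -0.363], [5, [-42.06, 3.44, -51.79], -0.363], [5, [-42.06, 3.44, -51.79], -0.363], [5, [-42.06, 3.44, -51.79], -0.363], [5, [-42.06, 3.44, -51.79], -0.363], [5, [-42.06, 3.44, -51.79], -0.363], [5, [-42.06, 3.44, -51.79], -0.363]]'

```text
time_s: 1.15
ee_pos: [0.4375, 0.1131, 0.199]
eef_rot: [-1.571, -0.0, 1.635]
force: [0.4, 0.7, 0.5]
grip_width: 0.05
```

```bash
python3 go.py 0.533 -0.029 0.19 1.635
```

```text
{'time_s': 1.15, 'ee_pos': [0.4375, 0.1131, 0.199], 'eef_rot': [-1.5711, -0.0001, 1.6349], 'force': [0.3557, 0.7239, 0.4873], 'moment': [0.0455, -0.0816, 0.0281], 'grip_width': 0.05}
shift [-14.8    0.9   -8.62] turn -0.0001
```

Emit:
jog_arm --targets '[[5, [-14.8, 0.9, -8.62], 0], [5, [-14.8, 0.9, -8.62], 0], [5, [-14.8, 0.9, -8.62], 0], [5, [-14.8, 0.9, -8.62], 0], [5, [-14.8, 0.9, -8.62], 0], [5, [-14.8, 0.9, -8.62], 0], [5, [-14.8, 0.9, -8.62], 0]]'

```text
time_s: 1.85
ee_pos: [0.5318, -0.026, 0.1901]
eef_rot: [-1.571, -0.0, 1.636]
force: [0.8, -0.7, 0.0]
grip_width: 0.0501
```

```bash
python3 - <<'E'
from h import *
import pickle
o=obs();c=snap('wrist');pickle.dump(c,open('w1.pkl','wb'));save(c,'w1.png',None,1.4)
print(c['c2w'])
E
```

```text
{'time_s': 1.85, 'ee_pos': [0.5318, -0.026, 0.1901], 'eef_rot': [-1.5707, -0.0001, 1.636], 'force': [0.7948, -0.7281, 0.034], 'moment': [0.0514, 0.0678, 0.0574], 'grip_width': 0.0501}
[[-6.49431586e-02 -9.66611627e-01 -2.47879708e-01  4.61089943e-01]
 [ 9.97888945e-01 -6.28585392e-02 -1.63235034e-02 -3.14572980e-02]
 [ 1.97131832e-04 -2.48416520e-01  9.68653289e-01  3.50696042e-01]
 [ 0.00000000e+00  0.00000000e+00  0.00000000e+00  1.00000000e+00]]
```

View pics/w1.png

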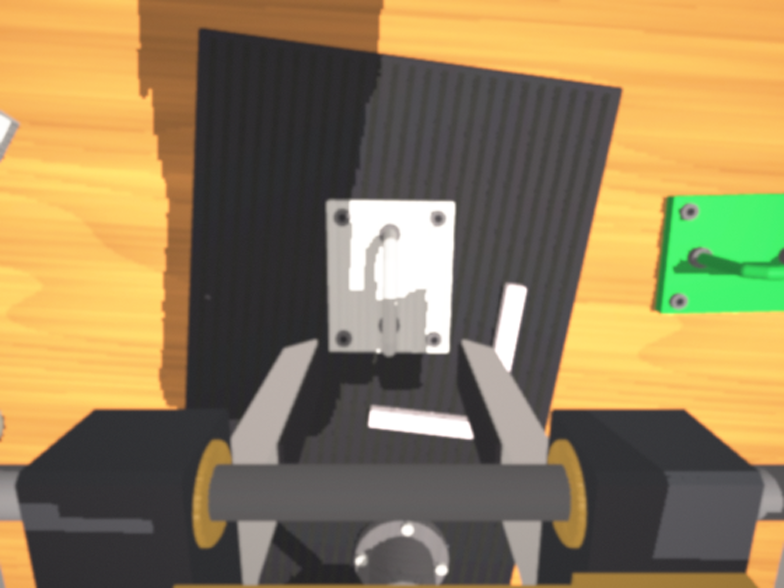

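The wrist view shows the plate corners at (327,200), (455,201), (452,354) and (329,354), with the bail top from (391,231) to (390,352). The stop's inner edges run (505,284)–(494,350) and (369,406)–(472,416).

```bash
cat > m2.py <<'E'
from h import *
import pickle,contextlib,io
with contextlib.redirect_stdout(io.StringIO()): from m import fit
b=pickle.load(open('w1.pkl','rb'))
P=lambda u,v,z: px(b,(u+.5)/1.4-.5,(v+.5)/1.4-.5,z)[:2]
jw=np.array([P(*p,.022) for p in [(452,354),(329,354),(327,200),(455,201)]])
print(np.linalg.norm(jw-np.roll(jw,-1,0),axis=1))
jy,jt,res=fit(np.array([(50,40),(50,-40),(-50,-40),(-50,40)])/1e3,jw);print('jaw',jy,jt,np.round(res*1e3,1))
a,c=P(391,231,.078),P(390,352,.078);print('bail',a,c,(a+c)/2,np.linalg.norm(a-c))
X=[P(505,284,.022),P(494,350,.022)];Y=[P(369,406,.022),P(472,416,.022)]
dx=X[1]-X[0];dy=Y[1]-Y[0];print('bar yaws',np.arctan2(dx[1],dx[0]),np.arctan2(dy[1],dy[0])-np.pi/2)
B=np.array([P(201,29,.012),P(621,89,.012)]);d=B[1]-B[0];print('bed edge',np.linalg.norm(d),np.arctan2(d[1],d[0])-np.pi/2,B)
yaw=-.065
ex=np.array([np.cos(yaw),np.sin(yaw)]);ey=np.array([-ex[1],ex[0]])
seat=ex*(np.mean([q@ex for q in Y])-.05)+ey*(np.mean([q@ey for q in X])-.04)
print('seat from stop',seat,'from bed',B.mean(0)+.18*ex+.04*ey)
E
python3 m2.py
```

```text
[0.0828039  0.10219529 0.07993069 0.10157767]
jaw 0.06197405251353596 [ 0.53457669 -0.02554973] [[-0.7 -1.5]
 [-1.1  1.3]
 [ 1.1  0.1]
 [ 0.7  0.1]]
bail [ 0.49565032 -0.02816344] [ 0.56306875 -0.024274  ] [ 0.52935954 -0.02621872] 0.06753052752730478
bar yaws -0.041534697671329106 -0.04081609960373922
bed edge 0.2559188168901776 -0.06605920048491432 [[ 0.39135195 -0.14813731]
 [ 0.40824545  0.10722331]]
seat from stop [0.57620881 0.00633188] from bed [0.58201676 0.00776677]
```

Emit:
jog_arm --targets '[[5, [0, 4, 0], 0], [5, [0, 8, 0], 0], [5, [0, 10, 0], 0], [5, [0, 11.2, 0], 0], [5, [0, 11.2, 0], 0], [0, [0, 11.2, 0], 0], [0, [0, 11.2, 0], 0], [0, [0, 11.2, 0], 0], [0, [0, 11.2, 0], 0], [0, [0, 11.2, 0], 0]]' --grip_force 40

```text
time_s: 2.9
ee_pos: [0.5324, -0.027, 0.0783]
eef_rot: [-1.571, 0.0, 1.635]
force: [-0.4, -0.1, 0.9]
grip_width: 0.0132
```

Emit:
jog_arm --targets '[[0, [0, 0, 0], 0], [0, [0, -0.1, 0], 0], [0, [0, -0.2, 0], 0], [0, [0, -0.3, 0], 0], [0, [0, -0.3, 0], 0], [0, [0, -0.3, 0], 0]]'

```text
time_s: 3.5
ee_pos: [0.5322, -0.027, 0.0809]
eef_rot: [-1.571, -0.0, 1.635]
force: [-0.3, -0.2, -6.2]
grip_width: 0.0071
```

Emit:
jog_arm --targets '[[0, [0.4, 0, -0.6], 0.03], [0, [0.8, 0, -1.3], 0.06], [0, [1.3, 0, -2.1], 0.09], [0, [1.7, 0, -2.8], 0.129], [0, [2.1, 0, -3.5], 0.129], [0, [2.44, 0, -4.05], 0.129], [0, [2.44, 0, -4.05], 0.129], [0, [2.44, 0, -4.05], 0.129]]'

```text
time_s: 4.3
ee_pos: [0.571, -0.0001, 0.0808]
eef_rot: [-1.57, 0.0, 1.507]
force: [0.3, 0.1, -6.6]
grip_width: 0.0063
```

```bash
python3 - <<'E'
from h import *
import pickle
o=obs();c=snap('wrist');pickle.dump(c,open('w2.pkl','wb'));save(c,'w2.png',(150,100,430,300),2.8)
E
```

```text
{'time_s': 4.3, 'ee_pos': [0.571, -0.0001, 0.0808], 'eef_rot': [-1.5703, 0.0001, 1.5067], 'force': [0.2542, 0.0631, -6.6125], 'moment': [0.0418, 0.0244, -0.0116], 'grip_width': 0.0063}
```

View pics/w2.png

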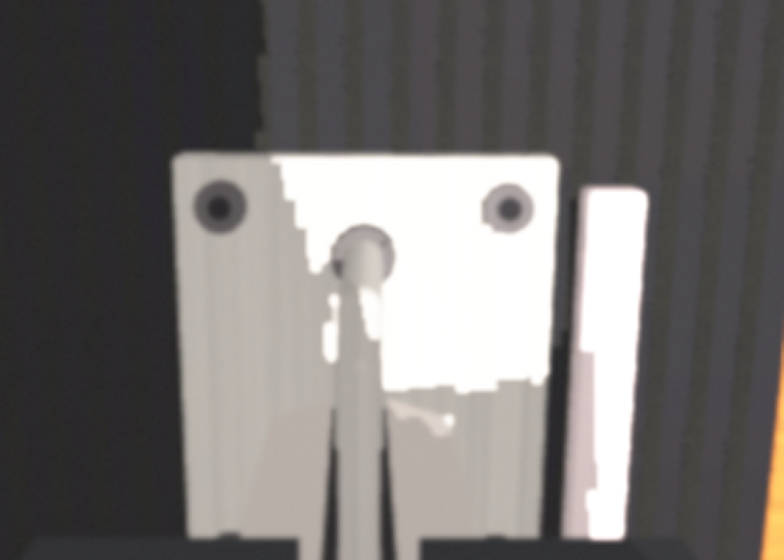

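The plate is parallel to the stop's x bar, with a gap of about 5 mm (edge at 556, bar at 579, 4.8 px/mm).

Emit:
jog_arm --targets '[[0, [0.1, 0.1, 0], 0], [0, [0.2, 0.15, 0], 0], [0, [0.3, 0.15, 0], 0], [0, [0.4, 0.15, 0], 0], [0, [0.5, 0.15, 0], 0], [0, [0.5, 0.15, 0], 0]]'

```text
time_s: 4.95
ee_pos: [0.5715, 0.0051, 0.0795]
eef_rot: [-1.571, 0.0, 1.506]
force: [0.6, -0.3, -6.4]
grip_width: 0.0067
```

Emit:
jog_arm --targets '[[0, [0.05, 0, 0], 0], [0, [0.1, 0, 0], 0], [0, [0.1, 0, 0], 0]]'

```text
time_s: 5.25
ee_pos: [0.5716, 0.006, 0.0795]
eef_rot: [-1.571, 0.0, 1.506]
force: [-0.6, 0.6, -6.6]
grip_width: 0.0065
```

Emit:
jog_arm --targets '[[0, [0.05, 0, 0], 0], [0, [0.1, 0, 0], 0], [0, [0.1, 0, 0], 0]]'

```text
time_s: 5.55
ee_pos: [0.5716, 0.007, 0.0795]
eef_rot: [-1.571, 0.0, 1.506]
force: [0.2, -0.1, -6.6]
grip_width: 0.0068
```

Emit:
jog_arm --targets '[[0, [0.05, 0, 0], 0], [0, [0.1, 0, 0], 0], [0, [0.1, 0, 0], 0]]'

```text
time_s: 5.85
ee_pos: [0.5717, 0.0079, 0.0795]
eef_rot: [-1.571, 0.0, 1.506]
force: [0.3, -0.4, -5.3]
grip_width: 0.0068
```

```bash
python3 - <<'E'
from h import *
import pickle
o=obs();c=snap('wrist');pickle.dump(c,open('w3.pkl','wb'));save(c,'w3.png',(200,140,400,300),3.9)
E
```

```text
{'time_s': 5.85, 'ee_pos': [0.5717, 0.0079, 0.0795], 'eef_rot': [-1.5709, 0.0, 1.506], 'force': [0.2791, -0.4005, -5.3338], 'moment': [0.0245, 0.0289, 0.0223], 'grip_width': 0.0068}
```

View pics/w3.png

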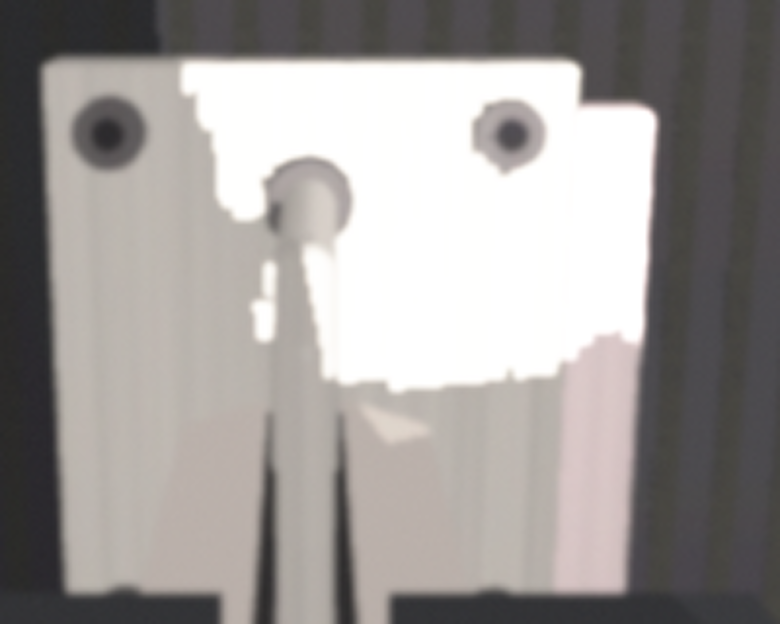

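The plate's right edge is at 580 and the visible bar is about 76 px wide (roughly 11.5 mm), so the plate touches the x bar. It may be tilting slightly on the wire, so I'll back off 2 mm and then push in x.

Emit:
jog_arm --targets '[[0, [-0.2, 0, 0], 0], [0, [-0.2, 0, -0.15], 0], [0, [-0.2, 0, -0.3], 0], [0, [-0.2, 0, -0.4], 0], [0, [-0.2, 0, -0.4], 0]]'

```text
time_s: 6.4
ee_pos: [0.5757, 0.0057, 0.0795]
eef_rot: [-1.571, -0.0, 1.506]
force: [-0.8, -0.2, -6.9]
grip_width: 0.0069
```

Emit:
jog_arm --targets '[[0, [0, 0, -0.1], 0], [0, [0, 0, -0.15], 0], [0, [0, 0, -0.15], 0]]'

```text
time_s: 6.7
ee_pos: [0.5771, 0.0056, 0.0795]
eef_rot: [-1.571, 0.0, 1.506]
force: [0.3, -0.5, -6.2]
grip_width: 0.0071
```

Emit:
jog_arm --targets '[[0, [0, 0, -0.1], 0], [0, [0, 0, -0.15], 0], [0, [0, 0, -0.15], 0]]'

```text
time_s: 7.0
ee_pos: [0.5786, 0.0055, 0.0795]
eef_rot: [-1.571, -0.0, 1.506]
force: [-0.2, -0.7, -6.4]
grip_width: 0.007
```

Emit:
jog_arm --targets '[[0, [0, 0, -0.1], 0], [0, [0, 0, -0.15], 0], [0, [0, 0, -0.15], 0]]'

```text
time_s: 7.3
ee_pos: [0.5799, 0.0054, 0.0794]
eef_rot: [-1.57, 0.0, 1.506]
force: [-3.2, -0.1, -5.6]
grip_width: 0.0068
```

Emit:
jog_arm --targets '[[0, [0, 0, -0.1], 0], [0, [0, 0, -0.15], 0], [0, [0, 0, -0.15], 0]]'

```text
time_s: 7.6
ee_pos: [0.5809, 0.0055, 0.0798]
eef_rot: [-1.569, -0.0, 1.506]
force: [-10.9, 1.8, 1.6]
grip_width: 0.0066
```

```bash
python3 go.py .578 .006 .079 1.506
```

```text
{'time_s': 7.6, 'ee_pos': [0.5809, 0.0055, 0.0798], 'eef_rot': [-1.5689, -0.0001, 1.5061], 'force': [-10.9326, 1.8364, 1.5936], 'moment': [0.2669, 1.851, -0.0088], 'grip_width': 0.0066}
shift [0.03 0.08 0.29] turn 0.0001
```

Emit:
jog_arm --targets '[[0, [0, 0, 0.1], 0], [0, [0, 0.07, 0.1], 0], [0, [0, 0.13, 0.1], 0], [0, [0.1, 0.13, 0.1], 0], [0, [0.2, 0.13, 0.08], 0], [0, [0.2, 0.13, 0.05], 0], [0, [0.2, 0.13, 0.05], 0]]'

```text
time_s: 8.3
ee_pos: [0.5804, 0.0065, 0.0791]
eef_rot: [-1.569, 0.001, 1.506]
force: [-15.5, -6.0, 10.3]
grip_width: 0.0069
```

```bash
python3 go.py .578 .006 .079 1.506
```

```text
{'time_s': 8.3, 'ee_pos': [0.5804, 0.0065, 0.0791], 'eef_rot': [-1.569, 0.0014, 1.5059], 'force': [-15.4713, -5.9821, 10.2891], 'moment': [-1.0909, 2.8491, 0.0403], 'grip_width': 0.0069}
shift [-0.06  0.01  0.24] turn -0.0001
```

Emit:
jog_arm --targets '[[0, [-0.03, 0, 0.05], 0], [0, [-0.05, 0, 0.08], 0], [0, [-0.05, 0, 0.08], 0]]'

```text
time_s: 8.6
ee_pos: [0.58, 0.0064, 0.0788]
eef_rot: [-1.57, 0.001, 1.506]
force: [-9.7, -2.9, 4.7]
grip_width: 0.0067
```

Emit:
jog_arm --targets '[[2, [0, 0, 0], 0], [3, [0, 0, 0], 0], [3, [0, 0, 0], 0], [4, [0, -4, 0], 0], [4, [0, -8, 0], 0], [4, [0, -10, 0.0], 0], [4, [0, -10, 4], 0], [4, [0, -10, 4], 0], [4, [0, -10, 4], 0]]'

```text
time_s: 9.5
ee_pos: [0.5406, 0.0095, 0.1788]
eef_rot: [-1.572, -0.0, 1.506]
force: [-0.9, 0.1, -0.1]
grip_width: 0.0403
```

```bash
python3 - <<'E'
from h import *
import pickle
o=obs();c=snap('wrist');pickle.dump(c,open('w4.pkl','wb'));save(c,'w4.png',(180,60,420,260),3.2)
E
```

```text
{'time_s': 9.5, 'ee_pos': [0.5406, 0.0095, 0.1788], 'eef_rot': [-1.5723, -0.0, 1.5061], 'force': [-0.8955, 0.1098, -0.0787], 'moment': [-0.0013, 0.0887, 0.0517], 'grip_width': 0.0403}
```

View pics/w4.png

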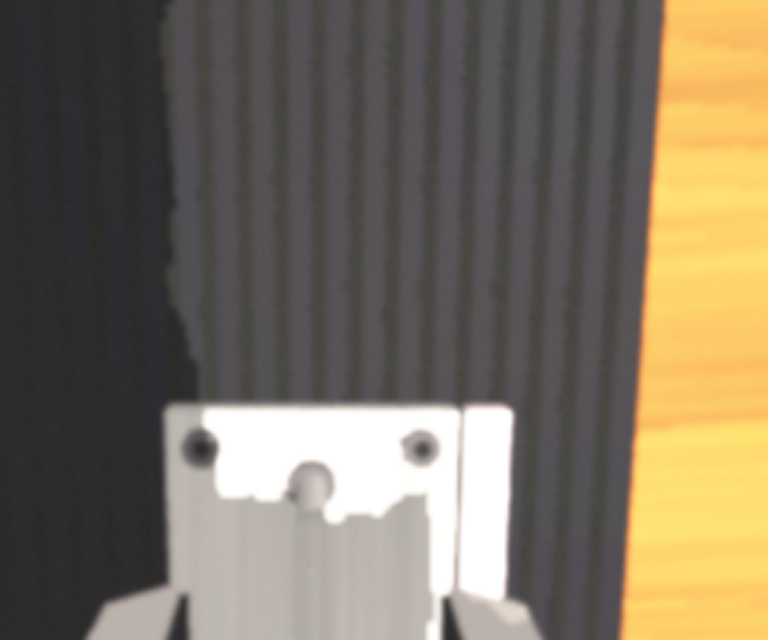

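The y gap is about 1 mm. I'll move back to see the front bar.

Emit:
jog_arm --targets '[[4, [0, -4, 4], 0], [4, [0, -6, 7], 0], [4, [0, -6, 7], 0], [4, [0, -6, 7], 0]]'

```text
time_s: 9.95
ee_pos: [0.4713, 0.0139, 0.2388]
eef_rot: [-1.573, 0.0, 1.506]
force: [0.3, 0.4, 0.4]
grip_width: 0.04
```

```bash
python3 - <<'E'
from h import *
import pickle
o=obs();c=snap('wrist');pickle.dump(c,open('w5.pkl','wb'));save(c,'w5.png',(170,110,420,297),3.2)
E
```

```text
{'time_s': 9.95, 'ee_pos': [0.4713, 0.0139, 0.2388], 'eef_rot': [-1.5728, 0.0, 1.506], 'force': [0.3138, 0.3629, 0.4239], 'moment': [0.0556, -0.0174, 0.0375], 'grip_width': 0.04}
```

View pics/w5.png

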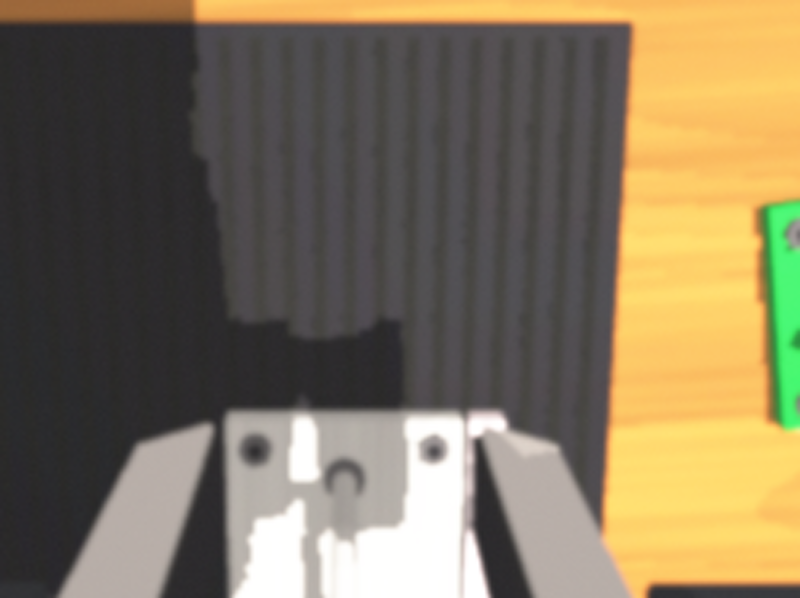

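```bash
python3 - <<'E'
from h import *
import pickle
b=pickle.load(open('w5.pkl','rb'))
P=lambda u,v,z: px(b,170+(u+.5)/3.2-.5,110+(v+.5)/3.2-.5,z)[:2]
ex=np.array([np.cos(-.065),np.sin(-.065)]);ey=np.array([-ex[1],ex[0]])
p=P(345,411,.022);q=P(345,24,.012);print((p-q)@ex, 'expect .130; centre x..',p+ex*.05)
r=P(466,415,.022);s=P(629,26,.012);print((s-r)@ey,'expect .050')
print('plate edge yaw',(lambda d:np.arctan2(d[1],d[0])-np.pi/2)(P(462,411,.022)-P(226,412,.022)))
a=snap('scene');save(a,'s2.png',(190,200,360,360),4.5)
E
```

```text
0.12553712508662146 expect .130; centre x.. [0.57717177 0.00605411]
0.04938549107309985 expect .050
plate edge yaw -0.060585148826310276
```

View pics/s2.png

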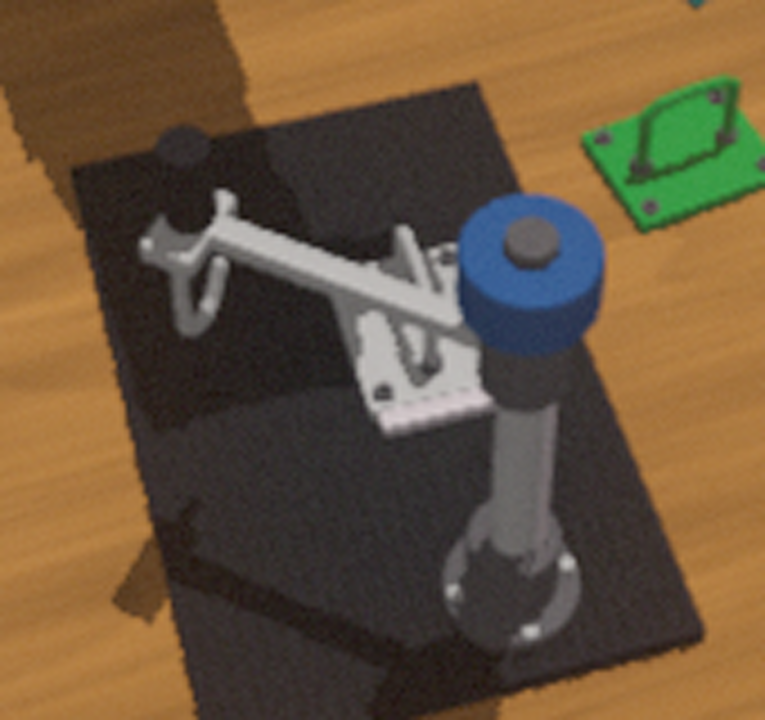

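The scene crop shows the plate sitting flush behind the front bar, edge at (380–490, 415) with no dark gap. The x-side distance reads 4 mm short, but the same bias showed in the earlier stop-versus-bed estimate, and contact was felt. Next, the knob.

```bash
python3 go.py .630 -.127 .34 2.0
```

```text
{'time_s': 10.05, 'ee_pos': [0.4713, 0.0139, 0.2374], 'eef_rot': [-1.57, 0.0, 1.5059], 'force': [0.4787, -1.5832, -0.7569], 'moment': [0.0061, 0.018, -0.0268], 'grip_width': 0.0402}
shift [-13.03 -10.27 -16.74] turn -0.4941
```

Emit:
jog_arm --targets '[[6, [0, -5, 0], -0.15], [6, [0, -10, 0], -0.3], [6, [-4, -10.3, -5], -0.45], [6, [-8, -10.3, -9], -0.494], [6, [-11, -10.3, -14], -0.494], [6, [-13.03, -10.3, -16.74], -0.494], [6, [-13.03, -10.3, -16.74], -0.494], [6, [-13.03, -10.3, -16.74], -0.494], [6, [-13.03, -10.3, -16.74], -0.494], [6, [-13.03, -10.3, -16.74], -0.494]]'

```text
time_s: 11.05
ee_pos: [0.6289, -0.1261, 0.3414]
eef_rot: [-1.571, 0.0, 2.001]
force: [0.1, -0.7, 0.4]
grip_width: 0.0598
```

```bash
python3 - <<'E'
from h import *
import pickle
o=obs();c=snap('wrist');pickle.dump(c,open('w6.pkl','wb'));save(c,'w6.png',None,1.4)
print(proj(c,(.63,-.127,.282))*1.4)
E
```

```text
{'time_s': 11.05, 'ee_pos': [0.6289, -0.1261, 0.3414], 'eef_rot': [-1.5711, 0.0001, 2.0008], 'force': [0.0846, -0.7363, 0.4388], 'moment': [0.1024, -0.0478, 0.0309], 'grip_width': 0.0598}
[388.49174276 329.48940907]
```

View pics/w6.png

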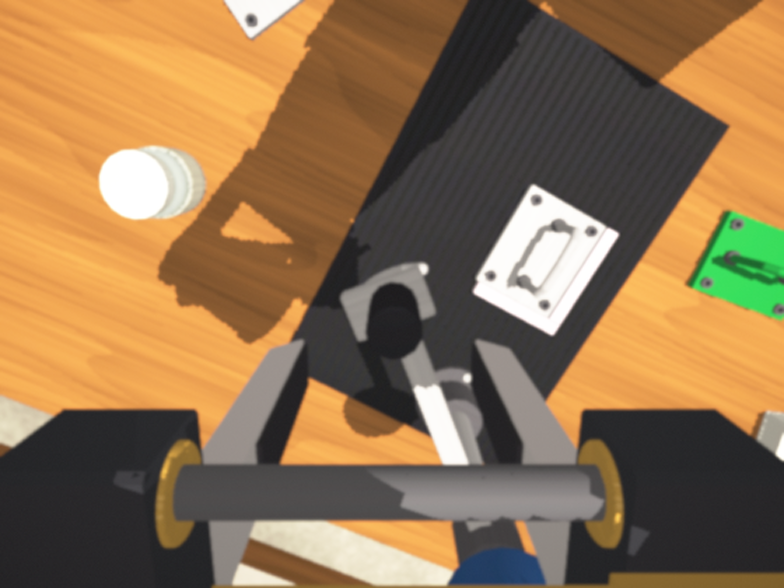

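The view shows the plate hugging both bars and the knob top at about (396,333), against a prediction of (388,329). That's good agreement.

```bash
python3 - <<'E'
from h import *
import pickle
c=pickle.load(open('w6.pkl','rb'))
k=px(c,396.5/1.4-.5,334.5/1.4-.5,.282);print(k)
piv=np.array([.7487,-.005]);d=k[:2]-piv;print(np.linalg.norm(d),np.arctan2(d[1],d[0])+.065+np.pi)
from go import go; go(k[0],k[1],.262,2.0)
E
```

```text
[ 0.63047737 -0.12319519  0.282     ]
0.16717264696272854 0.8502820747935433
{'time_s': 11.1, 'ee_pos': [0.6288, -0.1261, 0.3418], 'eef_rot': [-1.5714, 0.0004, 2.0009], 'force': [-0.335, -0.2279, 0.2616], 'moment': [0.1029, 0.0125, 0.0134], 'grip_width': 0.0598}
shift [ 0.19  7.98 -0.27] turn 0.0009
```

Emit:
jog_arm --targets '[[6, [0.1, 3, -0.2], 0], [6, [0.1, 6, -0.2], 0], [6, [0.1, 7.8, -0.2], 0], [6, [0.1, 7.8, -0.2], 0], [2, [0.1, 7.8, -0.2], 0], [2, [0.1, 7.8, -0.2], 0], [2, [0.1, 7.8, -0.2], 0], [2, [0.1, 7.8, -0.2], 0], [2, [0.1, 7.8, -0.2], 0]]' --grip_force 60

```text
time_s: 12.0
ee_pos: [0.6307, -0.1251, 0.2637]
eef_rot: [-1.571, 0.0, 2.0]
force: [-0.4, 0.7, 2.6]
grip_width: 0.0256
```

```bash
python3 go.py .630 -.125 .15 2.0
```

```text
{'time_s': 12.0, 'ee_pos': [0.6307, -0.1251, 0.2637], 'eef_rot': [-1.5714, 0.0003, 2.0], 'force': [-0.3567, 0.7443, 2.6292], 'moment': [0.1678, 0.0642, 0.0298], 'grip_width': 0.0256}
shift [ 0.04 11.37  0.06] turn 0.0
```

Emit:
jog_arm --targets '[[2, [0, 1, 0], 0], [2, [0, 2.5, 0], 0], [2, [0, 4, 0], 0], [2, [0, 5.5, 0], 0], [2, [0, 7, 0], 0], [2, [0, 8.5, 0], 0], [2, [0, 10, 0], 0], [2, [0, 11.2, 0], 0], [2, [0, 11.2, 0], 0], [2, [0, 11.2, 0], 0]]'

```text
time_s: 13.0
ee_pos: [0.6311, -0.1255, 0.1528]
eef_rot: [-1.573, 0.002, 2.0]
force: [-2.7, -0.9, 13.3]
grip_width: 0.0251
```

```bash
python3 - <<'E'
from h import *
o=obs();a=snap('scene')
save(a,'s3.png',(190,200,360,360),4.5)
# arc waypoints in tool axes
piv=np.array([.7487,-.005]);b0=np.arctan2(*(o['ee_pos'][:2]-piv)[::-1]);bed=-.065
sw=(b0-bed+np.pi);sw=(sw+np.pi)%(2*np.pi)-np.pi;r0=np.linalg.norm(o['ee_pos'][:2]-piv);print('swing',sw,r0)
r=R.from_euler('xyz',o['eef_rot'])
for f in np.arange(1,18)*.05:
    t=sw-f; p=piv+.170*np.array([-np.cos(t+bed),-np.sin(t+bed)])
    d=r.inv().apply(np.append(p,o['ee_pos'][2])-o['ee_pos'])*100
    print(round(t,2),np.round(d,2),round(f,2))
E
```

```text
{'time_s': 13.0, 'ee_pos': [0.6311, -0.1255, 0.1528], 'eef_rot': [-1.5725, 0.0018, 1.9999], 'force': [-2.7195, -0.8572, 13.2645], 'moment': [0.0924, 0.5989, 0.1253], 'grip_width': 0.0251}
swing 0.8628416212246259 0.16836431446704322
0.81 [ 0.74 -0.    0.44] 0.05
0.76 [ 1.55 -0.    0.68] 0.1
0.71 [ 2.38 -0.01  0.89] 0.15
0.66 [ 3.21 -0.01  1.05] 0.2
0.61 [ 4.05 -0.01  1.18] 0.25
0.56 [ 4.9  -0.01  1.25] 0.3
0.51 [ 5.75 -0.01  1.29] 0.35
0.46 [ 6.6  -0.01  1.29] 0.4
0.41 [ 7.45 -0.02  1.24] 0.45
0.36 [ 8.29 -0.02  1.15] 0.5
0.31 [ 9.13 -0.02  1.02] 0.55
0.26 [ 9.97 -0.02  0.84] 0.6
0.21 [10.79 -0.02  0.63] 0.65
0.16 [11.6  -0.02  0.37] 0.7
0.11 [12.39 -0.02  0.07] 0.75
0.06 [13.17 -0.02 -0.26] 0.8
0.01 [13.94 -0.02 -0.64] 0.85
```

View pics/s3.png

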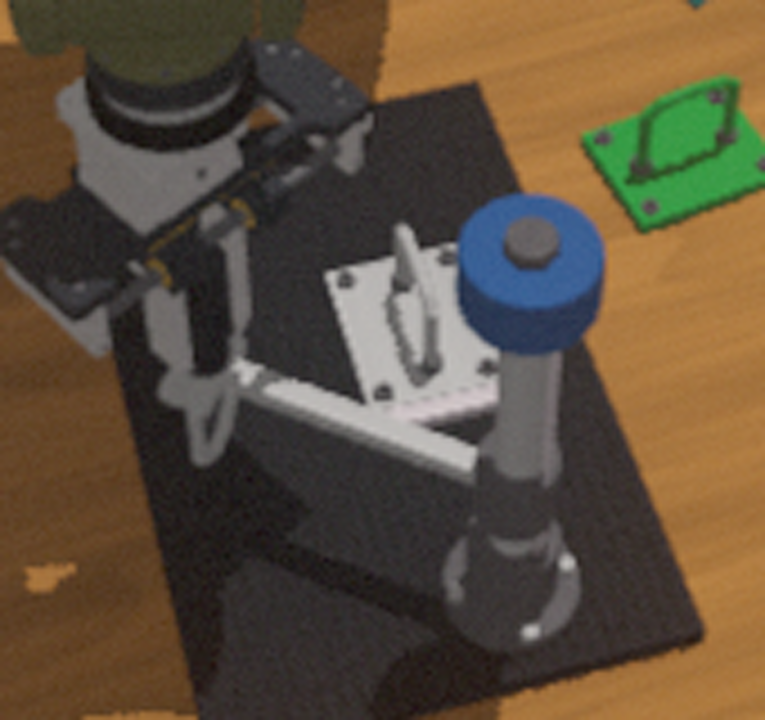

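The hook is down (bowl near (205,460)), the plate is undisturbed, and the force matches the spring. I'll refine the pivot so the radius is 0.170 and swing in.

```bash
cat > arc.py <<'E'
from h import *
import sys
o=obs();piv=np.array([.7498,-.0039]);bed=-.065;step=float(sys.argv[1])
v=o['ee_pos'][:2]-piv;sw=np.arctan2(-v[1],-v[0])-bed;print('swing',sw,np.linalg.norm(v))
r=R.from_euler('xyz',[-np.pi/2,0,o['eef_rot'][2]])
for f in np.arange(1,11)*step:
    t=sw-f; p=piv+.170*np.array([-np.cos(t+bed),-np.sin(t+bed)])
    d=r.inv().apply(np.append(p,.1515)-o['ee_pos'])*100
    print(round(t,2),np.round(d,2),round(f,2))
E
python3 arc.py .05
```

```text
{'time_s': 13.05, 'ee_pos': [0.6311, -0.1255, 0.153], 'eef_rot': [-1.5727, 0.0019, 2.0], 'force': [-2.3339, -1.4557, 12.6634], 'moment': [0.0943, 0.6795, 0.1553], 'grip_width': 0.0254}
swing 0.8628406932485972 0.16992394157441085
0.81 [0.8  0.15 0.29] 0.05
0.76 [1.61 0.15 0.54] 0.1
0.71 [2.44 0.15 0.74] 0.15
0.66 [3.27 0.15 0.91] 0.2
0.61 [4.11 0.15 1.03] 0.25
0.56 [4.96 0.15 1.11] 0.3
0.51 [5.81 0.15 1.15] 0.35
0.46 [6.66 0.15 1.14] 0.4
0.41 [7.5  0.15 1.09] 0.45
0.36 [8.35 0.15 1.  ] 0.5
```

Emit:
jog_arm --targets '[[2, [0.8, 0.05, 0.29], 0.05], [2, [1.61, 0.05, 0.54], 0.1], [2, [2.44, 0.05, 0.74], 0.15], [2, [3.27, 0.05, 0.91], 0.2], [2, [4.11, 0.05, 1.03], 0.25], [2, [4.96, 0.05, 1.11], 0.3], [2, [5.81, 0.05, 1.15], 0.35], [2, [6.66, 0.05, 1.14], 0.4], [2, [7.5, 0.05, 1.09], 0.45], [2, [7.5, 0.05, 1.09], 0.45]]'

```text
time_s: 14.05
ee_pos: [0.5893, -0.0612, 0.1522]
eef_rot: [-1.572, 0.001, 1.549]
force: [-7.8, -2.5, 13.3]
grip_width: 0.0253
```

```bash
python3 arc.py .05
```

```text
{'time_s': 14.05, 'ee_pos': [0.5893, -0.0612, 0.1522], 'eef_rot': [-1.5717, 0.0008, 1.5487], 'force': [-7.8372, -2.4584, 13.2572], 'moment': [-0.2217, 1.3414, -0.023], 'grip_width': 0.0253}
swing 0.4078931388606082 0.1704582326075501
0.36 [0.82 0.07 0.24] 0.05
0.31 [1.63 0.07 0.48] 0.1
0.26 [2.46 0.07 0.69] 0.15
0.21 [3.29 0.07 0.85] 0.2
0.16 [4.13 0.07 0.96] 0.25
0.11 [4.98 0.07 1.04] 0.3
0.06 [5.83 0.07 1.08] 0.35
0.01 [6.68 0.07 1.07] 0.4
-0.04 [7.53 0.07 1.02] 0.45
-0.09 [8.37 0.07 0.92] 0.5
```

Emit:
jog_arm --targets '[[2, [0.82, 0.03, 0.32], 0.05], [2, [1.63, 0.03, 0.56], 0.1], [2, [2.46, 0.03, 0.77], 0.15], [2, [3.29, 0.03, 0.93], 0.2], [2, [4.13, 0.03, 1.04], 0.25], [2, [4.98, 0.03, 1.12], 0.3], [2, [5.83, 0.03, 1.16], 0.35], [2, [6.68, 0.03, 1.15], 0.4], [2, [6.8, 0.03, 1.14], 0.407], [2, [6.8, 0.03, 1.14], 0.407]]'

```text
time_s: 15.05
ee_pos: [0.5792, 0.0071, 0.1516]
eef_rot: [-1.571, 0.0, 1.143]
force: [-9.1, 1.1, 12.2]
grip_width: 0.0252
```

```bash
python3 - <<'E'
from h import *
o=obs();a=snap('scene')
save(a,'s4.png',(190,200,360,360),4.5)
E
python3 arc.py .05 | head -2
```

```text
{'time_s': 15.05, 'ee_pos': [0.5792, 0.0071, 0.1516], 'eef_rot': [-1.5707, 0.0, 1.1431], 'force': [-9.0875, 1.1241, 12.1648], 'moment': [0.1478, 1.5755, -0.04], 'grip_width': 0.0252}
{'time_s': 15.1, 'ee_pos': [0.5792, 0.007, 0.1516], 'eef_rot': [-1.5707, 0.0, 1.1432], 'force': [-9.904, 1.6283, 12.7202], 'moment': [0.1123, 1.6066, 0.0269], 'grip_width': 0.0253}
swing 0.0013035005442662007 0.17094590477697172
```

View pics/s4.png

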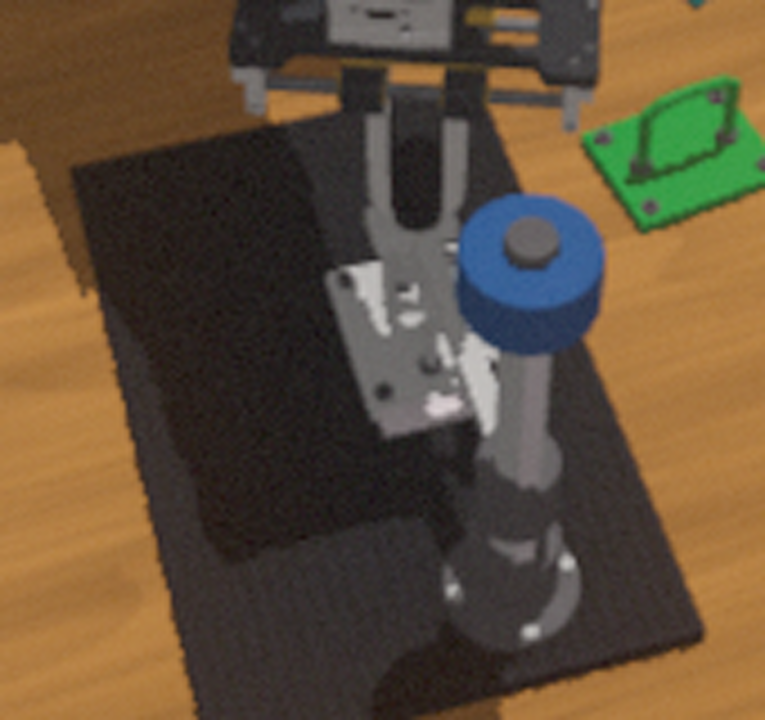

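The plate is still in its corner (front corner at about (385,430)), the arm is aligned over it, and there's no sideways force. I'll ease up slowly.

Emit:
jog_arm --targets '[[2, [0, 0, 0.05], 0], [2, [0, -0.5, 0.07], 0], [2, [0, -1, 0.07], 0], [2, [0, -1.5, 0.07], 0], [2, [0, -2, 0.07], 0], [2, [0, -2.5, 0.07], 0], [2, [0, -3, 0.07], 0], [2, [0, -3, 0.07], 0], [2, [0, -3, 0.07], 0]]'

```text
time_s: 16.0
ee_pos: [0.5791, 0.0069, 0.1818]
eef_rot: [-1.572, -0.001, 1.143]
force: [-4.4, 0.4, 10.5]
grip_width: 0.0248
```

The force is higher than expected with the plate hanging. I've used my picture views, so I'll check the plate height from the scene depth.

```bash
cat > cl.py <<'E'
from h import *
a=snap('scene');H,W=a['range_z'].shape
v,u=np.mgrid[0:H,0:W];K=a['camera_matrix'];d=a['range_z']
p=np.stack([(u-K[0,2])/K[0,0]*d,-(v-K[1,2])/K[1,1]*d,-d],-1)
w=p@a['c2w'][:3,:3].T+a['c2w'][:3,3]
c,s=np.cos(-.065),np.sin(-.065);q=w[...,:2]-[.579,.006]
bx=q[...,0]*c+q[...,1]*s;by=-q[...,0]*s+q[...,1]*c;z=w[...,2]
m=(d>0)&(abs(bx)<.075)&(abs(by)<.065)&(z>-.01)&(z<.3)
print('z hist (5mm):');h,e=np.histogram(z[m],np.arange(0,.3,.005));print({round(float(b),3):int(n) for n,b in zip(h,e) if n})
import sys
lo,hi=map(float,sys.argv[1:3]);k=m&(z>lo)&(z<hi);print(k.sum(),'bx',np.percentile(bx[k],[2,50,98]),'by',np.percentile(by[k],[2,50,98]),'rgb',a['img'][k].mean(0))
if k.sum()>20:
    A=np.c_[bx[k],by[k],np.ones(k.sum())];print('plane',np.linalg.lstsq(A,z[k],rcond=None)[0])
E
python3 cl.py .015 .06
```

```text
z hist (5mm):
{0.005: 62, 0.01: 530, 0.015: 215, 0.02: 552, 0.025: 143, 0.03: 13, 0.035: 2, 0.04: 4, 0.045: 6, 0.05: 8, 0.055: 6, 0.06: 6, 0.065: 6, 0.07: 17, 0.075: 36, 0.08: 38, 0.085: 6, 0.09: 3, 0.095: 4, 0.1: 1, 0.105: 7, 0.11: 2, 0.115: 7, 0.12: 3, 0.125: 1, 0.135: 4, 0.14: 20, 0.145: 88, 0.15: 148, 0.155: 12, 0.16: 19, 0.165: 21, 0.17: 33, 0.175: 24, 0.18: 38, 0.185: 31, 0.19: 32, 0.195: 44, 0.2: 72, 0.205: 19, 0.21: 18, 0.215: 25, 0.22: 14, 0.225: 19, 0.23: 18, 0.235: 19, 0.24: 2, 0.245: 3, 0.26: 5, 0.265: 36, 0.27: 62, 0.275: 192, 0.28: 145, 0.285: 104, 0.29: 50}
949 bx [-0.06267725  0.01560699  0.06576118] by [-0.05951933 -0.01489161  0.01993904] rgb [124.50052687 121.17597471 120.44573235]
plane [-0.00679286  0.06337379  0.02382971]
```

The plate is still on the bed, and the bowl (z about 0.071) is only now reaching the bail (0.078). That's consistent with the geometry, so I'll continue.

Emit:
jog_arm --targets '[[2, [0, -0.5, 0.05], 0], [2, [0, -1, 0.05], 0], [2, [0, -1.5, 0.05], 0], [2, [0, -1.5, 0.05], 0], [2, [0, -1.5, 0.05], 0]]'

```text
time_s: 16.55
ee_pos: [0.579, 0.0071, 0.1963]
eef_rot: [-1.573, -0.001, 1.143]
force: [6.4, -0.9, 4.3]
grip_width: 0.0253
```

```bash
python3 cl.py .015 .06
```

```text
z hist (5mm):
{0.005: 56, 0.01: 527, 0.015: 146, 0.02: 81, 0.025: 28, 0.03: 131, 0.035: 514, 0.04: 77, 0.045: 7, 0.05: 4, 0.055: 4, 0.06: 9, 0.065: 6, 0.07: 8, 0.075: 9, 0.08: 7, 0.085: 11, 0.09: 45, 0.095: 34, 0.1: 7, 0.105: 7, 0.11: 4, 0.115: 4, 0.12: 5, 0.125: 3, 0.13: 4, 0.135: 4, 0.14: 1, 0.15: 5, 0.155: 29, 0.16: 98, 0.165: 134, 0.17: 16, 0.175: 14, 0.18: 29, 0.185: 29, 0.19: 34, 0.195: 29, 0.2: 27, 0.205: 42, 0.21: 59, 0.215: 58, 0.22: 16, 0.225: 21, 0.23: 19, 0.235: 16, 0.24: 21, 0.245: 23, 0.25: 13, 0.255: 6, 0.26: 2, 0.27: 1, 0.275: 10, 0.28: 34, 0.285: 93, 0.29: 184}
992 bx [-0.05526276  0.01854586  0.06268941] by [-0.05858156 -0.01641345  0.02009374] rgb [122.04032258 118.71169355 117.96471774]
plane [-0.07408878  0.13864753  0.03620455]
```

The plate is on the hook and rising (z 0.022 → 0.037, and the force dropped by its weight). I'll continue home.

Emit:
jog_arm --targets '[[2, [0, -0.6, -0.05], 0], [2, [0, -1.3, -0.05], 0], [2, [0, -2, -0.05], 0], [2, [0, -2.7, -0.05], 0], [2, [0, -3.4, -0.05], 0], [2, [0, -4.1, -0.05], 0], [2, [0, -4.8, -0.05], 0], [2, [0, -5.4, -0.05], 0], [2, [0, -6, -0.05], 0], [2, [0, -6, -0.05], 0]]'

```text
time_s: 17.6
ee_pos: [0.579, 0.007, 0.2564]
eef_rot: [-1.572, -0.0, 1.143]
force: [5.8, -0.1, 2.9]
grip_width: 0.0257
```

Emit:
jog_arm --targets '[[2, [0, -0.2, 0], 0], [2, [0, -0.4, 0], 0], [2, [0, -0.6, 0], 0], [2, [0, -0.6, 0], 0], [2, [0, -0.6, 0], 0], [2, [0, -0.6, 0], 0], [2, [0, -0.6, 0], 0]]'

```text
time_s: 18.3
ee_pos: [0.579, 0.007, 0.2613]
eef_rot: [-1.571, -0.0, 1.143]
force: [5.8, -1.5, 2.1]
grip_width: 0.0253
```

Emit:
jog_arm --targets '[[2, [0, -0.1, -0.05], 0], [2, [0, -0.2, -0.1], 0], [2, [0, -0.25, -0.1], 0], [2, [0, -0.25, -0.1], 0], [2, [0, -0.25, -0.1], 0], [2, [0, -0.25, -0.1], 0]]'

```text
time_s: 18.9
ee_pos: [0.5791, 0.0067, 0.2636]
eef_rot: [-1.569, 0.001, 1.143]
force: [-6.5, 1.0, 0.7]
grip_width: 0.025
```

Emit:
jog_arm --targets '[[2, [0, 0, 0.05], 0], [2, [0, 0, 0.05], 0], [2, [0, 0, 0.05], 0], [2.9, [0, 0, 0.05], 0], [4, [0, 0, 0.05], 0], [6, [0, 0, 0.05], 0], [6, [0, 0, 0.05], 0], [6, [0, -3, 0.05], 0], [6, [0, -6, 0.05], 0], [6, [0, -9, 0.05], 0]]'

```text
time_s: 19.9
ee_pos: [0.5792, 0.0069, 0.3551]
eef_rot: [-1.571, -0.0, 1.143]
force: [-0.1, -0.3, -0.4]
grip_width: 0.0601
```

Emit:
jog_arm --targets '[[6, [0, -3, 4], 0], [6, [0, -3, 8], 0], [6, [0, -3, 12], 0], [6, [0, -3, 12], 0], [6, [0, -3, 12], 0], [6, [0, -3, 12], 0], [6, [0, -3, 12], 0], [6, [0, -3, 12], 0], [6, [0, -3, 12], 0], [6, [0, -3, 12], 0]]'

```text
time_s: 20.9
ee_pos: [0.4703, 0.0565, 0.3837]
eef_rot: [-1.57, 0.0, 1.143]
force: [-0.7, 0.4, 0.3]
grip_width: 0.0598
```

```bash
python3 -c "from h import *;obs()"; python3 cl.py .08 .125; python3 cl.py .08 .125|tail -2
```

```text
{'time_s': 20.9, 'ee_pos': [0.4703, 0.0565, 0.3837], 'eef_rot': [-1.5704, 0.0002, 1.1428], 'force': [-0.6598, 0.417, 0.3283], 'moment': [0.0232, -0.0216, -0.0275], 'grip_width': 0.0598}
z hist (5mm):
{0.005: 94, 0.01: 933, 0.015: 217, 0.02: 88, 0.025: 17, 0.09: 3, 0.095: 30, 0.1: 429, 0.105: 269, 0.11: 24, 0.115: 3, 0.12: 8, 0.125: 5, 0.13: 6, 0.135: 8, 0.14: 10, 0.145: 8, 0.15: 9, 0.155: 38, 0.16: 54, 0.165: 7, 0.17: 4, 0.175: 4, 0.18: 6, 0.185: 4, 0.19: 2, 0.195: 6, 0.2: 5, 0.205: 4, 0.215: 1, 0.22: 17, 0.225: 42, 0.23: 235, 0.235: 29, 0.24: 20, 0.245: 18, 0.25: 18, 0.255: 18, 0.26: 21, 0.265: 18, 0.27: 19, 0.275: 21, 0.28: 80, 0.285: 4}
766 bx [-0.04668692  0.00523963  0.05045845] by [-0.04110055 -0.01599876  0.02062035] rgb [110.29634465 107.61096606 106.70626632]
plane [-0.00086863 -0.0001635   0.10471109]
766 bx [-0.04726918  0.00616178  0.05017864] by [-0.04107608 -0.01608705  0.02054772] rgb [110.16840731 107.58616188 106.62010444]
plane [-0.00512403 -0.0002778   0.10471584]
```

The arm is home (arm face 0.232 m, knob top 0.282 m). The plate is level at 0.105 m and centred under the arm. I'll let it settle briefly, then hand in.

Emit:
jog_arm --targets '[[6, [0, 0, 0], 0], [6, [0, 0, 0], 0], [6, [0, 0, 0], 0], [6, [0, 0, 0], 0], [6, [0, 0, 0], 0], [6, [0, 0, 0], 0], [6, [0, 0, 0], 0], [6, [0, 0, 0], 0], [6, [0, 0, 0], 0], [6, [0, 0, 0], 0]]'

```text
time_s: 22.0
ee_pos: [0.4701, 0.0566, 0.3839]
eef_rot: [-1.571, -0.0, 1.143]
force: [-0.4, 0.6, 0.6]
grip_width: 0.0599
```

```bash
python3 cl.py .08 .125|tail -2; python3 -c "from h import *;print(ctrl.hand_in())"
```

```text
761 bx [-0.04641687  0.00643691  0.05016342] by [-0.04124213 -0.01601192  0.02050629] rgb [110.21944809 107.62812089 106.61498029]
plane [-0.00898698  0.00419676  0.10492057]
the job is handed in; nothing more can be done
None
```

I pushed the steel jaw plate into the corner of the stop. Then I pulled the hook arm down about 111 mm by its knob, swung the hook under the bail, eased it up under control and let go. The job was handed in at about 22 s of the 67 s allowed; no verdict is reported.

- **Final state:** the last depth checks put the arm face at 0.232 m and the knob top at 0.282 m, which is home. The plate hangs level with its top at 0.105 m, so its underside is about 83 mm above the bed. It had not moved over the last second, and the gripper is clear with no contact force.
- **Seating:** this rests on felt contact in x and on pictures showing both bars touched. One measurement disagreed: the plate's distance from the bed's edge read 4 mm short, a bias I had already seen when locating the stop.
- **Hook under the bail:** I had no picture of this because the arm hid the bail. It was confirmed when the plate rose with the hook and the pull dropped by about the plate's weight.
- **Bystanders:** I never reached for the spare, wrench or jar. I did not measure them again at the end.

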